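# Nuts for breakfast: slide the dispenser's selector home

### The job

Slide the nested cups along the table, upright and without lifting them, until they rest against both front legs under the nut dispenser's mouth. Then push the orange selector along its beam until it bears firmly on the red end stop, feeling for the stop rather than ramming it, so that all six nuts roll into the cup. Leave the cup standing there, the gate open, and the jar, coaster, tray and spreader where they are.

Things in the scene. Friction and masses are not known exactly. Their poses are not given: they have to be found in the camera images.
- dispenser: Fixed white nut dispenser: open-topped chute, 195 mm long, 74 mm wide, on four thin legs. Origin: on the table under its middle. Its -y axis points down the chute to its mouth; x runs across it. The walls are highest at the back (y = +100 mm, 190 mm above the table); a dark beam over the chute (y = -76 mm, top 146 mm high) runs from x = -90 to +165 mm.
- nest (a point): Where the centre of the cup's underside is when the cup rests against both front legs: on the table, 118 mm from the dispenser's origin along its -y. The legs (12 mm thick) stand 48 mm behind it, at x = -38 and +38 mm; the chute's lip, 84 mm above the table, ends 23 mm behind it. Axes as the dispenser.
- gate: Steel gate across the chute with its selector: a black bar (112 mm long, 22 wide, top 158 mm above the table) with an orange grip block on one end. It slides along the dispenser's +x to open, 80 to 90 mm, with about 4 N of drag, and stays where it is left. Its origin has no use; see grip and nose. Axes as the dispenser.
- grip (a point): Middle of the flat face, towards the dispenser's -x, of the orange grip block, 182 mm above the table. The block is 22 mm along x, 44 mm along y, from 158 to 200 mm above the table. Push this face towards +x to open the gate; the space beside it is free down to the dark beam. Axes as the dispenser.
- nose (a point): Middle of the leading (+x) end of the selector's black bar, 112 mm ahead of grip. It comes to bear on the red end stop, a block (14 x 24 x 46 mm) clamped on the dark beam. The stop is set anew each time and not reported: its face is 137 to 151 mm along x from the dispenser's origin. Firmly home means a push of 10 to 15 N against it; over 25 N would bend it. Axes as the dispenser.
- cup: Two nested silicone cups that move as one: wide round cup, green inside and blue outside, 94 mm across at the foot, 110 mm at the rim, 65 mm high, wall 4 mm, about 0.14 kg, too wide to be grasped across. Origin: centre of its underside.
- jar: Bystander: amber glass jar with steel screw cap, 68 mm across, 88 mm high. Origin: centre of its underside.
- coaster: Bystander: round beech coaster, 96 mm across, 10 mm thick. Origin: centre of its underside.
- tray: Bystander: yellow plastic breakfast tray, 300 x 200 mm, rim 22 mm high. Origin: centre of its underside.
- spreader: Bystander: spreader with a steel blade, 160 mm long, 26 wide, lying on the tray. Origin: its middle, underneath.
- nut1: One of six brown nuts: ball of 28 mm, 13 g, kept in the chute by the closed gate at the start. Origin: its centre.
- nut2: One of six brown nuts: ball of 28 mm, 13 g, kept in the chute by the closed gate at the start. Origin: its centre.
- nut3: One of six brown nuts: ball of 28 mm, 13 g, kept in the chute by the closed gate at the start. Origin: its centre.
- nut4: One of six brown nuts: ball of 28 mm, 13 g, kept in the chute by the closed gate at the start. Origin: its centre.
- nut5: One of six brown nuts: ball of 28 mm, 13 g, kept in the chute by the closed gate at the start. Origin: its centre.
- nut6: One of six brown nuts: ball of 28 mm, 13 g, kept in the chute by the closed gate at the start. Origin: its centre.

How it is judged:
By the outcome, as a careful person would: the job done as asked, in the order asked, and still so for the second after the job is handed in, with the robot touching nothing.
It also fails if it takes over 64 s, if anything falls off the work surface, if the arm or the gripper's body presses on something with over 40 N, if the wrist force passes 120 N, or if a joint passes its speed limit or range.

### The arm

A 6-joint arm with a two-finger parallel gripper is mounted at the origin on the work surface. World frame = base frame: x ahead of the robot, y to its left, z up, the work surface at z = 0. Lengths are in m, angles in rad, forces in N, time in s.
With the tool pointing down it reaches from about 0.35 to 0.775 m from the base axis. Payload 5.5 kg.
Tool frame: the origin (TCP) lies midway between the tips of the shut fingers; the grasp point (between the pads) lies 19 mm behind it; z points along the fingers, y is the line along which they close (so a half turn about z gives the same grasp; the last joint's range is limited). The gripper opens to 85 mm and grips with 20 to 120 N. Pads are 22 mm wide; open, the fingers measure 114 mm over their backs; the gripper's body (76 mm by 85 mm) begins 54 mm behind the grasp point. The pads swing forward as they close: fully open they stand 13 mm farther back than shut.
Start: joints at [1.049, 0.313, 0.046, 1.304, 0, 1.431], TCP at [0.214, 0.534, 0.231] pointing down, gripper open.
Joint ranges: [-2.76, 2.76], [-0.86, 1.69], [-1.03, 1.26], [-2.2, 2.34], [-1.47, 1.5], [-3.14, 3.14]. Speed limits (rad/s): [2.57, 2.57, 3.14, 3.14, 3.14, 3.14].

### API

Orientations are given as a unit quaternion [w, x, y, z].
In Python, from workcell import get_state, read_camera, camera_info, hand_in, recognise gives the robot as it stands.
- The arm moves only by the tool arm_command, never from a script. Its argument "moves" is one flat list of numbers, 7 for each row, row after row: the opening, from -1 (shut) to 1 (fully open), then the shift along the tool's x, y, z in mm, then the turn, a rotation vector about the tool's x, y, z in rad. A call has 1 to 8 rows; each row shifts and turns the commanded pose from where the row before left it, along the tool's axes as they then stand; what a row does not reach is not made up. A row lasts 1/8 s, in which the tool goes at most 62.5 mm and 10.7 degrees, less where a joint would pass 70% of its speed; a pose out of reach is approached as far as the arm can. A call with a gripper value outside its range is refused whole. The fingers move at their own pace and stop on an object; "newtons" is the grip in N (left out, the last holds). Time passes only in rows, so rows that do not move let the fingers close. It gives the time, the measured TCP pose, the force, the opening and the grip force at its end, in the units of the state.
- get_state(): the state, without advancing time (a new reading comes with each control period).
- read_camera(name): name is "scene" or "top" or "wrist"; returns (picture, depth): 400x640x3 uint8, blue, green, red; 400x640 float32, m along the optical axis (not along the pixel's ray), 0 where there is no reading.
- camera_info(name): a dict with "fovy" (degrees; the focal length in pixels is half the picture's height over the tangent of half this angle, whatever the lens; pixels are square), "cx", "cy" (the principal point, pixels), "eye" and "orientation" of the camera in the world; the wrist camera has in their place "tool_from_camera" (4x4, takes a point from camera to tool coordinates, whose origin is the TCP and whose axes are the flange's). Camera axes: x right, y down, z forward; pixel columns grow to the right and rows downward; lengths in m; the calibration is good to about 2 mm. A picture is of the moment at which its call begins: read the wrist's pose just before it. camera_info takes no time and is no camera call.
- hand_in(): hands the job in; it is judged then, once.
Trained networks look in the newest picture that a camera, given by its name, has taken for a name from the list of things; names that differ only in an ending like _2 or _b are one class to them, and where a whole thing is asked for, a point or a joint stands for the part that bears it (a point fixed in the world has none). Each returns a list of dicts, best first, with "confidence" (0 to 1); they miss things now and then, are a little off and sometimes report something else, mostly with a low value. They report only what shows in the picture. A call takes as long as a camera call.
- recognise(camera, label): "point" ([column, row] in pixels, amid what is visible of it).
The state is a dict: "clock": time; "joint_pos": joint angles; "qvel": joint speeds; "tau": joint torques, N m; "tcp_pos": TCP position; "orientation": TCP orientation; "wrist_force": force on the tool from outside, world axes, zero at the start; "ft_torque": the same for the moment, N m; "finger_gap": finger opening in m; "grip_force": force on a finger pad.
Only numpy, scipy, OpenCV 4.12 (cv2) and the standard library are available. Lean on these libraries where they do the work, as an engineer would, in place of code of your own. Each camera call takes 0.05 s, during which the arm holds its last target. There are 200 camera calls.

## Working session

There is one attempt and no reset: what is moved stays moved. The work goes in short steps, Python scripts to look and compute and a tool call to move; the robot and the scene stay as the last step left them, time stands still between calls to the robot, and variables do not carry over. Pictures are saved under pics/ and viewed, at most 10 in all, crops included, and the job is handed in when it is done.

Besides the shell and the picture viewer there is one more tool, called after "Call:" as name(argument=value, ...), one argument or row to a line, values as JSON. arm_command: Moves the arm, as the interface text tells. Its arguments: {"type":"object","properties":{"moves":{"type":"array"},"newtons":{"type":"number"}},"required":["moves"]}

```bash
mkdir -p pics
cat > h.py <<'E'
import numpy as np, cv2
from scipy.spatial.transform import Rotation as R
from workcell import *
def rot(q): return R.from_quat([q[1],q[2],q[3],q[0]]).as_matrix()
def cloud(n):
    st=get_state(); im,d=read_camera(n); i=camera_info(n)
    f=200/np.tan(np.radians(i['fovy'])/2)
    v,u=np.mgrid[0:400,0:640]
    P=np.stack([(u-i['cx'])/f*d,(v-i['cy'])/f*d,d],-1)
    if n=='wrist':
        T=np.array(i['tool_from_camera']); P=P@T[:3,:3].T+T[:3,3]
        P=P@rot(st['orientation']).T+st['tcp_pos']
    else:
        o=np.array(i['orientation']); M=rot(o) if o.size==4 else o
        P=P@M.T+np.array(i['eye'])
    P[d==0]=np.nan
    return im,d,P
E
python3 - <<'E'
from h import *
for n in ('scene','top'):
    im,d,P=cloud(n); cv2.imwrite(f'pics/{n}.png',im); np.savez(f'{n}.npz',im=im,P=P)
    print(n,camera_info(n))
    for l in ('dispenser','cup','gate','grip','nose','jar','coaster','tray'):
        for r in recognise(n,l)[:2]:
            u,v=map(int,np.round(r['point'])); print(l,round(r['confidence'],2),u,v,P[v,u].round(3))
s=get_state();print(s['orientation'],s['tcp_pos'],s['clock'])
E
```

```text
scene {'fovy': 44.643113944352685, 'cx': 312.73157900465924, 'cy': 196.48892540712973, 'eye': array([1.14271133, 0.27804209, 1.31729351]), 'orientation': array([-0.12516479,  0.44818202,  0.85520659, -0.22822871])}
dispenser 0.87 398 236 [0.553 0.158 0.159]
dispenser 0.46 386 206 [0.492 0.086 0.158]
cup 0.37 213 159 [ 0.581 -0.485  0.015]
gate 0.86 381 204 [0.495 0.072 0.16 ]
grip 0.58 379 203 [0.497 0.066 0.161]
nose 0.63 383 204 [0.492 0.076 0.16 ]
jar 0.65 448 235 [0.433 0.264 0.087]
coaster 0.96 254 234 [ 0.716 -0.212  0.011]
tray 0.83 214 154 [ 0.564 -0.495  0.015]
top {'fovy': 55.34013972220122, 'cx': 321.8047312367675, 'cy': 197.6680019748924, 'eye': array([ 0.41121994, -0.1369863 ,  1.15399828]), 'orientation': array([ 0.06592496, -0.70361226,  0.70528684, -0.05616196])}
dispenser 0.77 224 221 [0.526 0.139 0.139]
cup 0.89 330 207 [ 0.583 -0.146  0.007]
gate 0.87 245 227 [0.508 0.078 0.158]
grip 0.56 248 231 [0.497 0.069 0.161]
nose 0.93 246 230 [0.5   0.075 0.161]
jar 0.65 440 209 [ 0.574 -0.476  0.016]
jar 0.62 184 264 [0.412 0.259 0.089]
coaster 0.61 353 166 [ 0.709 -0.217  0.013]
tray 0.8 445 216 [ 0.554 -0.493  0.005]
tray 0.75 224 223 [0.521 0.141 0.132]
[3.69044353e-05 1.89729558e-01 9.81836383e-01 1.01466083e-04] [0.21428138 0.53366635 0.23135569] 0.9
```

View pics/top.png

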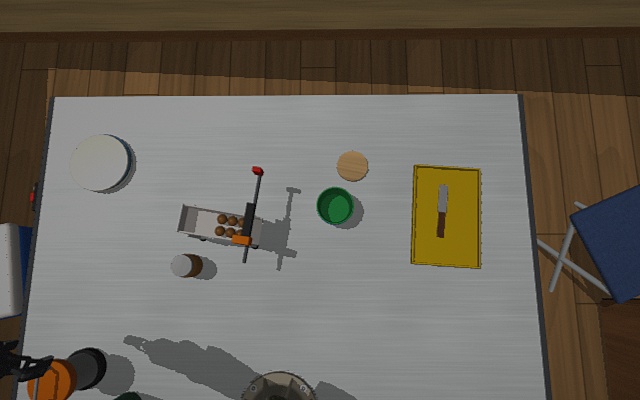

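View pics/scene.png

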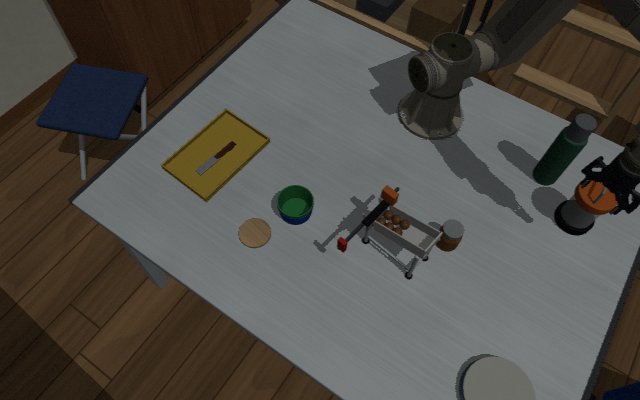

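The top view shows the chute at about (220,222) with its mouth to the right (world -y), the orange grip at (242,240), the red stop at (257,170), the cup at (335,206), the coaster at (352,166) and the jar at (187,265). The scene view agrees. Next I measure the geometry.

Run:
```python
from h import *
for n in ('top','scene'):
    z=np.load(n+'.npz'); im=z['im'];P=z['P']; hsv=cv2.cvtColor(im,cv2.COLOR_BGR2HSV).astype(int)
    H,S,V=hsv[...,0],hsv[...,1],hsv[...,2]; X,Y,Z=P[...,0],P[...,1],P[...,2]
    reg=(X>.35)&(X<.8)&(Y>-.05)&(Y<.32)
    o=reg&(H>5)&(H<22)&(S>200)&(Z>.193)&(Z<.21)
    r=reg&((H<4)|(H>176))&(S>170)&(Z>.13)
    for nm,m in(('orange',o),('red',r)):
        p=P[m]
        if len(p): print(n,nm,len(p),np.median(p,0).round(4),cv2.minAreaRect((p[:,:2]*1000).astype(np.float32)), p[:,2].max().round(3))
    b=reg&(V<75)&(Z>.138)&(Z<.164)
    p=P[b]; print('beam/bar',len(p),cv2.minAreaRect((p[:,:2]*1000).astype(np.float32)))
    w=reg&(S<60)&(V>120)&(Z>.1)&(Z<.2); p=P[w]
    print('chute',len(p),cv2.minAreaRect((p[:,:2]*1000).astype(np.float32)))
    a=np.arctan2
    c=(X>.45)&(X<.75)&(Y>-.3)&(Y<0.0)&(H>35)&(H<135)&(S>100)&(Z>.055)&(Z<.08); p=P[c]
    A=np.c_[2*p[:,:2],np.ones(len(p))]; s=np.linalg.lstsq(A,(p[:,:2]**2).sum(1),rcond=None)[0]
    print('cup',len(p),s[:2].round(4),'r',np.sqrt(s[2]+s[0]**2+s[1]**2).round(4))
    j=(X>.3)&(X<.5)&(Y>.2)&(Y<.33)&(Z>.08)&(Z<.095);print('jar',np.nanmedian(P[j],0).round(3))
    k=(X>.62)&(X<.8)&(Y>-.3)&(Y<-.12)&(H>8)&(H<25)&(S>60)&(Z>.005)&(Z<.02);print('coaster',P[k].mean(0).round(3))
    big=cv2.resize(im[150:290,160:380] if n=='top' else im[160:300,250:470],None,fx=3.6,fy=3.6,interpolation=cv2.INTER_CUBIC)
    if n=='top': cv2.imwrite('pics/topc.png',big)
```

```text
top orange 147 [0.4736 0.0808 0.2004] ((473.31304931640625, 81.0814208984375), (42.50126647949219, 21.44391441345215), 82.14054870605469) 0.204
top red 65 [0.6555 0.0474 0.1783] ((658.491455078125, 48.867881774902344), (21.89470863342285, 11.85654354095459), 80.83548736572266) 0.185
beam/bar 584 ((549.7855224609375, 146.88409423828125), (190.07359313964844, 248.05372619628906), 83.2013931274414)
chute 762 ((524.5652465820312, 146.95379638671875), (107.25064849853516, 211.21624755859375), 4.017609596252441)
cup 191 [ 0.5796 -0.159 ] r 0.0517
jar [0.41  0.266 0.088]
coaster [ 0.711 -0.214  0.011]
scene orange 53 [0.4804 0.0849 0.1991] ((474.0433044433594, 81.81361389160156), (39.47050094604492, 20.590221405029297), 80.49568939208984) 0.206
scene red 86 [0.6623 0.0522 0.1743] ((610.0216064453125, 58.95429229736328), (21.411699295043945, 113.73268127441406), 79.5419692993164) 0.184
beam/bar 995 ((552.2518310546875, 148.39230346679688), (187.52772521972656, 256.4439392089844), 81.33111572265625)
chute 7 ((535.59912109375, 239.7442169189453), (6.441300868988037, 67.95342254638672), 72.52265930175781)
cup 245 [ 0.5788 -0.1602] r 0.052
jar [0.409 0.266 0.088]
coaster [ 0.711 -0.214  0.011]
```

View pics/topc.png

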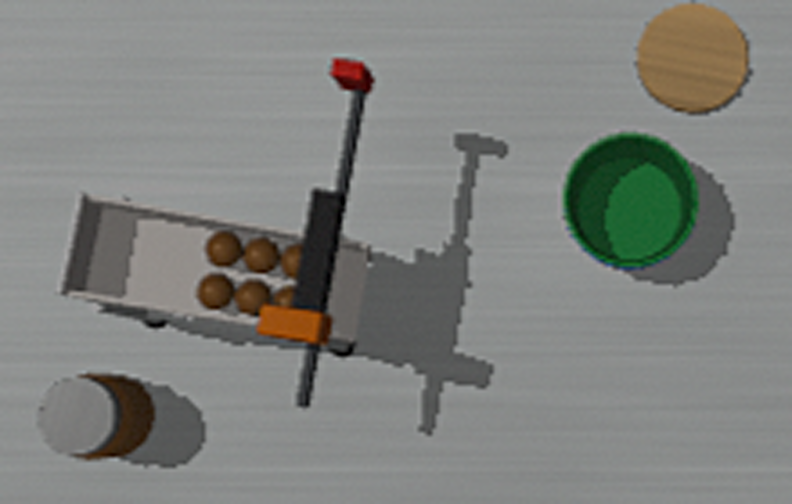

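Run:
```python
from h import *
def pca(p):
    c=p[:,:2].mean(0);u,s,v=np.linalg.svd(p[:,:2]-c,full_matrices=False);d=v[0];d=d*np.sign(d[0]);return c,d,np.degrees(np.arctan2(d[1],d[0]))
for n in ('top','scene'):
    z=np.load(n+'.npz'); im=z['im'];P=z['P']; hsv=cv2.cvtColor(im,cv2.COLOR_BGR2HSV).astype(int)
    H,S,V=hsv[...,0],hsv[...,1],hsv[...,2]; X,Y,Z=P[...,0],P[...,1],P[...,2]
    a=np.radians(-9.);d=np.array([np.cos(a),np.sin(a)])
    off=(X-.4736)*-d[1]+(Y-.0808)*d[0]
    reg=(X>.38)&(X<.75)&(abs(off)<.03)
    for nm,m in(('bar',reg&(V<70)&(Z>.153)&(Z<.163)),('beam',reg&(V<100)&(S<80)&(Z>.142)&(Z<.150))):
        p=P[m]
        if len(p)<5: print(nm,len(p));continue
        c,dd,an=pca(p);t=(p[:,:2]-c)@dd;print(n,nm,len(p),c.round(4),'ang',an.round(2),'ends',(c+dd*t.min()).round(4),(c+dd*t.max()).round(4),np.ptp(t).round(4), np.ptp((p[:,:2]-c)@[-dd[1],dd[0]]).round(4))
    # chute walls: outer edges as function of -y coordinate
    ex=d; ey=np.array([-d[1],d[0]])
    m=(X>.4)&(X<.65)&(Y>.03)&(Y<.3)&(S<70)&(V>90)&(Z>.1)&(Z<.2)
    p=P[m]; x=p[:,:2]@ex; y=p[:,:2]@ey
    for lo in np.arange(y.min(),y.max(),.02):
        k=(y>=lo)&(y<lo+.02)
        if k.sum()>3: print('  y',lo.round(3),'x',x[k].min().round(4),x[k].max().round(4),'z',p[k,2].max().round(3))
    print('  chute y range',y.min().round(4),y.max().round(4))
    r=((H<4)|(H>176))&(S>170)&(Z>.177)&(X>.6)&(X<.7)&(Y>0)&(Y<.1)
    q=P[r][:,:2];print('  red top',len(q),'x',(q@ex).min().round(4),(q@ex).max().round(4),'y',(q@ey).min().round(4),(q@ey).max().round(4))
    r=(H>5)&(H<22)&(S>180)&(Z>.16)&(X>.4)&(X<.55)&(Y>0)&(Y<.15)
    q=P[r][:,:2];print('  orange',len(q),'x',(q@ex).min().round(4),(q@ex).max().round(4),'y',(q@ey).min().round(4),(q@ey).max().round(4))
```

```text
top bar 277 [0.5306 0.0718] ang -9.69 ends [0.472  0.0818] [0.6636 0.0491] 0.1943 0.0338
top beam 137 [0.5455 0.0623] ang -8.63 ends [0.4171 0.0818] [0.6505 0.0464] 0.2361 0.0077
  y 0.124 x 0.4517 0.5246 z 0.137
  y 0.144 x 0.3988 0.6257 z 0.161
  y 0.164 x 0.4518 0.552 z 0.198
  y 0.184 x 0.4505 0.5239 z 0.154
  y 0.204 x 0.4505 0.5242 z 0.159
  y 0.224 x 0.4503 0.5241 z 0.165
  y 0.244 x 0.4502 0.5241 z 0.17
  y 0.264 x 0.45 0.5241 z 0.177
  y 0.284 x 0.4499 0.5237 z 0.181
  y 0.304 x 0.443 0.5302 z 0.191
  y 0.324 x 0.4499 0.5229 z 0.189
  chute y range 0.1237 0.3271
  red top 37 x 0.6369 0.6487 y 0.1404 0.1622
  orange 169 x 0.4439 0.4655 y 0.1323 0.1755
scene bar 270 [0.5333 0.0706] ang -8.95 ends [0.4781 0.0793] [0.6668 0.0496] 0.191 0.0339
scene beam 83 [0.5716 0.0615] ang -11.77 ends [0.4173 0.0936] [0.6656 0.0419] 0.2536 0.0458
  y 0.164 x 0.4482 0.5221 z 0.148
  y 0.184 x 0.4477 0.5217 z 0.153
  y 0.204 x 0.4481 0.5225 z 0.16
  y 0.224 x 0.4464 0.5211 z 0.168
  y 0.244 x 0.4472 0.52 z 0.169
  y 0.264 x 0.4458 0.5218 z 0.179
  y 0.284 x 0.4487 0.5221 z 0.184
  y 0.304 x 0.4457 0.5274 z 0.191
  chute y range 0.1245 0.3235
  red top 38 x 0.6353 0.6491 y 0.1417 0.1623
  orange 209 x 0.4434 0.4663 y 0.1333 0.1751
```

The top crop shows the bar's nose at about (325,195), the red stop at (352,75) and the cup rim centred at (631,200). The dispenser's x axis lies at about -8.5° in the world, and the nest is near (0.497, 0.027). I'll push the cup from outside with two spread fingers as a cradle, tool tilted so the tips lead.

```bash
cat > plan.py <<'E'
from h import *
A=np.radians(-8.5); EX=np.array([np.cos(A),np.sin(A)]); EY=np.array([-np.sin(A),np.cos(A)])
NEST=np.array([.4973,.0266]); CUP=np.array([.579,-.1597])
def ori(heading,tilt):  # heading: world angle that the tips lean/push to; tool y horizontal, across
    h=np.array([np.cos(heading),np.sin(heading),0]); z=np.sin(tilt)*h-np.cos(tilt)*np.array([0,0,1.])
    y=np.array([np.sin(heading),-np.cos(heading),0]); return np.c_[np.cross(y,z),y,z],h
def plan(target,Rt,open_,n=None,start=None):
    st=get_state(); p,R0=start or (np.array(st['tcp_pos']),rot(st['orientation']))
    target=np.array(target); rv=R.from_matrix(R0.T@Rt).as_rotvec()
    n=n or int(max(np.ceil(np.linalg.norm(target-p)/.060),np.ceil(np.degrees(np.linalg.norm(rv))/10.3),1))
    for i in range(n):
        a=R0@R.from_rotvec(rv*i/n).as_matrix()
        s=a.T@(target-p)/n*1000
        print(','.join(f'{v:g}' for v in [open_,*s.round(1),*(rv/n).round(4)]),end=',\n')
    return target,Rt
E
python3 - <<'E'
from plan import *
h=np.radians(101.5); Rt,hv=ori(h,np.radians(17))
print(Rt.round(2))
print('A');s=plan([.46,.15,.32],rot(get_state()['orientation'])@R.from_rotvec([0,0,.0]).as_matrix(),.75)
e=CUP-hv[:2]*.068
print('B',e);s=plan([*e,.2],Rt,.75,start=s)
print('C');plan([*e,.012],Rt,.75,start=s)
E
```

```text
[[-0.19  0.98 -0.06]
 [ 0.94  0.2   0.29]
 [ 0.29  0.   -0.96]]
A
0.75,-46.4,-33.1,-11.1,0,0,0,
0.75,-46.4,-33.1,-11.1,0,0,0,
0.75,-46.4,-33.1,-11.1,0,0,0,
0.75,-46.4,-33.1,-11.1,0,0,0,
0.75,-46.4,-33.1,-11.1,0,0,0,
0.75,-46.4,-33.1,-11.1,0,0,0,
0.75,-46.4,-33.1,-11.1,0,0,0,
0.75,-46.4,-33.1,-11.1,0,0,0,
B [ 0.59255702 -0.22633488]
0.75,-37.6,-42.8,17.1,-0.0209,0.0389,0.1401,
0.75,-43.9,-37.5,14.7,-0.0209,0.0389,0.1401,
0.75,-49.2,-31.2,12.2,-0.0209,0.0389,0.1401,
0.75,-53.5,-24.2,9.6,-0.0209,0.0389,0.1401,
0.75,-56.7,-16.7,7,-0.0209,0.0389,0.1401,
0.75,-58.7,-8.7,4.5,-0.0209,0.0389,0.1401,
0.75,-59.5,-0.5,2.1,-0.0209,0.0389,0.1401,
C
0.75,-13.7,0,44.9,0,0,0,
0.75,-13.7,0,44.9,0,0,0,
0.75,-13.7,0,44.9,0,0,0,
0.75,-13.7,0,44.9,0,0,0,
```

Call:
arm_command(
  moves=[0.75,-46.4,-33.1,-11.1,0,0,0,0.75,-46.4,-33.1,-11.1,0,0,0,0.75,-46.4,-33.1,-11.1,0,0,0,0.75,-46.4,-33.1,-11.1,0,0,0,0.75,-46.4,-33.1,-11.1,0,0,0,0.75,-46.4,-33.1,-11.1,0,0,0,0.75,-46.4,-33.1,-11.1,0,0,0,0.75,-46.4,-33.1,-11.1,0,0,0],
)

```text
clock: 1.9
tcp_pos: [0.4609, 0.1479, 0.3208]
orientation: [0.0, 0.19, 0.982, 0.0]
wrist_force: [1.1, 0.3, -0.8]
finger_gap: 0.075
grip_force: 0.0
```

Call:
arm_command(
  moves=[0.75,-37.6,-42.8,17.1,-0.0209,0.0389,0.1401,0.75,-43.9,-37.5,14.7,-0.0209,0.0389,0.1401,0.75,-49.2,-31.2,12.2,-0.0209,0.0389,0.1401,0.75,-53.5,-24.2,9.6,-0.0209,0.0389,0.1401,0.75,-56.7,-16.7,7,-0.0209,0.0389,0.1401,0.75,-58.7,-8.7,4.5,-0.0209,0.0389,0.1401,0.75,-59.5,-0.5,2.1,-0.0209,0.0389,0.1401,0.75,0,0,0,0,0,0],
)

```text
clock: 2.9
tcp_pos: [0.592, -0.2314, 0.1944]
orientation: [-0.118, 0.628, 0.763, 0.093]
wrist_force: [-1.0, 0.6, -0.6]
finger_gap: 0.0749
grip_force: 0.0
```

Run:
```python
from plan import *
Rt,hv=ori(np.radians(101.5),np.radians(17))
e=CUP-hv[:2]*.068
s=plan([*e,.012],Rt,.75)
```

```text
0.75,-12.4,0.6,43.9,-0.0009,-0.0011,-0.0019,
0.75,-12.3,0.6,43.9,-0.0009,-0.0011,-0.0019,
0.75,-12.3,0.5,43.9,-0.0009,-0.0011,-0.0019,
0.75,-12.2,0.5,44,-0.0009,-0.0011,-0.0019,
```

Call:
arm_command(
  moves=[0.75,-12.4,0.6,43.9,-0.0009,-0.0011,-0.0019,0.75,-12.3,0.6,43.9,-0.0009,-0.0011,-0.0019,0.75,-12.3,0.5,43.9,-0.0009,-0.0011,-0.0019,0.75,-12.2,0.5,44,-0.0009,-0.0011,-0.0019,0.75,0,0,0,0,0,0],
)

```text
clock: 3.52
tcp_pos: [0.5917, -0.2195, 0.0152]
orientation: [-0.115, 0.623, 0.768, 0.093]
wrist_force: [-0.2, -0.2, -0.1]
finger_gap: 0.0749
grip_force: 0.0
```

Run:
```python
from plan import *
st=get_state();print(st['tcp_pos'],st['wrist_force'])
im,d,P=cloud('scene');cv2.imwrite('pics/s2.png',cv2.resize(im[120:320,150:450],None,fx=2.6,fy=2.6))
Rt,hv=ori(np.radians(101.5),np.radians(17))
off=hv[:2]*.045
stg=NEST-EY*.035
p=st['tcp_pos'];print('cup-tcp',CUP-p[:2])
print('1');s=plan([*(CUP-hv[:2]*.04),.012],Rt,.75,n=3)
print('2');s=plan([*(stg-hv[:2]*.04),.012],Rt,.75,n=12,start=s)
```

```text
[ 0.59167158 -0.21952667  0.01521616] [-0.20661093 -0.23226975 -0.12986781]
cup-tcp [-0.01267158  0.05982667]
1
0.75,6.7,-0.6,4,0.0004,0.0007,0.0028,
0.75,6.7,-0.6,4,0.0004,0.0007,0.0028,
0.75,6.7,-0.6,4,0.0004,0.0007,0.0028,
2
0.75,13.2,-4.6,4,0,0,0,
0.75,13.2,-4.6,4,0,0,0,
0.75,13.2,-4.6,4,0,0,0,
0.75,13.2,-4.6,4,0,0,0,
0.75,13.2,-4.6,4,0,0,0,
0.75,13.2,-4.6,4,0,0,0,
0.75,13.2,-4.6,4,0,0,0,
0.75,13.2,-4.6,4,0,0,0,
0.75,13.2,-4.6,4,0,0,0,
0.75,13.2,-4.6,4,0,0,0,
0.75,13.2,-4.6,4,0,0,0,
0.75,13.2,-4.6,4,0,0,0,
```

View pics/s2.png

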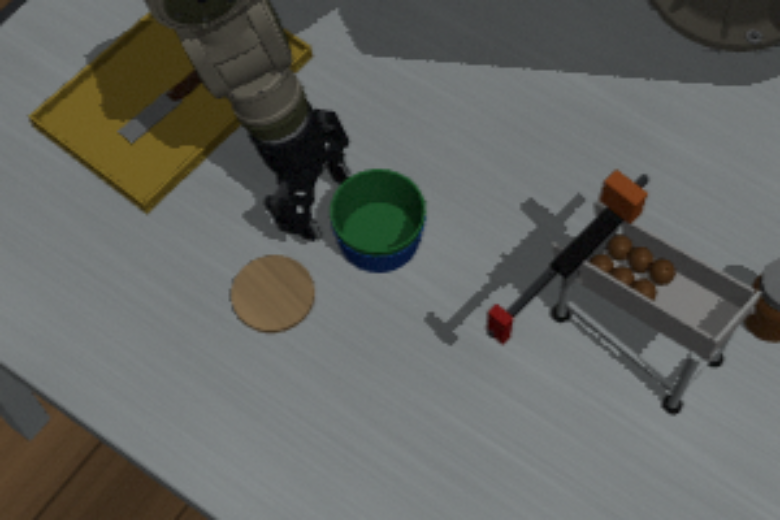

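The fingertips are at (310,235) and (335,180) in the crop, just behind the cup at (378,215) and clear of the coaster. Pushing now.

Call:
arm_command(
  moves=[0.75,6.7,-0.6,4,0,0,0,0.75,6.7,-0.6,4,0,0,0,0.75,7,-0.6,2,0,0,0,0.75,13.2,-4.6,4,0,0,0,0.75,13.2,-4.6,4,0,0,0,0.75,13.2,-4.6,4,0,0,0,0.75,0,0,0,0,0,0],
)

```text
clock: 4.45
tcp_pos: [0.5656, -0.1621, 0.0147]
orientation: [-0.111, 0.623, 0.769, 0.094]
wrist_force: [-0.6, -0.5, -0.3]
finger_gap: 0.0744
grip_force: 0.0
```

```bash
cat > cup.py <<'E'
from plan import *
from scipy.optimize import least_squares
def cupfind(n):
    im,d,P=cloud(n); hsv=cv2.cvtColor(im,cv2.COLOR_BGR2HSV).astype(int); H,S=hsv[...,0],hsv[...,1]
    X,Y,Z=P[...,0],P[...,1],P[...,2]
    c=(X>.4)&(X<.75)&(Y>-.3)&(Y<0.12)&(H>35)&(H<135)&(S>100)&(Z>.058)&(Z<.075); p=P[c][:,:2]
    if len(p)<20: return im,len(p),None
    s=least_squares(lambda q:np.hypot(*(p-q).T)-.0525,p.mean(0),loss='soft_l1',f_scale=.002).x
    return im,len(p),s
if __name__=='__main__':
    st=get_state();print('tcp',st['tcp_pos'].round(4),'F',st['wrist_force'].round(2),st['clock'])
    for n in('top','scene'):
        im,k,s=cupfind(n)
        if s is None: print(n,k);continue
        r=s-NEST; print(n,k,s.round(4),'rel nest x,y mm',(1000*r@EX).round(1),(1000*r@EY).round(1),'cup-tcp',(s-st['tcp_pos'][:2]).round(4))
E
python3 cup.py
```

```text
tcp [ 0.5656 -0.1621  0.0147] F [-0.62 -0.52 -0.33] 4.45
top 66 [ 0.5572 -0.121 ] rel nest x,y mm 81.1 -137.1 cup-tcp [-0.0083  0.0411]
scene 205 [ 0.557  -0.1216] rel nest x,y mm 81.0 -137.7 cup-tcp [-0.0085  0.0405]
```

Run:
```python
from plan import *
st=get_state(); Rt=rot(st['orientation'])
off=np.array([-.0084,.0408])
s=plan([*(NEST-EY*.03-off),.0147],Rt,.75,n=8)
```

```text
0.75,15.6,-4.9,4.6,0,0,0,
0.75,15.6,-4.9,4.6,0,0,0,
0.75,15.6,-4.9,4.6,0,0,0,
0.75,15.6,-4.9,4.6,0,0,0,
0.75,15.6,-4.9,4.6,0,0,0,
0.75,15.6,-4.9,4.6,0,0,0,
0.75,15.6,-4.9,4.6,0,0,0,
0.75,15.6,-4.9,4.6,0,0,0,
```

Call:
arm_command(
  moves=[0.75,15.6,-4.9,4.6,0,0,0,0.75,15.6,-4.9,4.6,0,0,0,0.75,15.6,-4.9,4.6,0,0,0,0.75,15.6,-4.9,4.6,0,0,0,0.75,15.6,-4.9,4.6,0,0,0,0.75,15.6,-4.9,4.6,0,0,0,0.75,15.6,-4.9,4.6,0,0,0,0.75,0,0,0,0,0,0],
)

```text
clock: 5.55
tcp_pos: [0.5077, -0.0572, 0.0144]
orientation: [-0.112, 0.623, 0.769, 0.094]
wrist_force: [0.0, 0.1, 0.1]
finger_gap: 0.0749
grip_force: 0.0
```

```bash
python3 cup.py
python3 - <<'E'
from plan import *
import cup
_,_,a=cup.cupfind('top');_,_,b=cup.cupfind('scene'); c=(a if b is None else (a+b)/2); st=get_state()
off=c-st['tcp_pos'][:2]
im,_=read_camera('top');cv2.imwrite('pics/t3.png',cv2.resize(im[150:270,160:360],None,fx=4,fy=4))
s=plan([*(NEST-EY*.012-off),.0147],rot(st['orientation']),.75,n=4)
E
```

```text
tcp [ 0.5077 -0.0572  0.0144] F [0.04 0.06 0.11] 5.55
top 47 [ 0.4991 -0.0156] rel nest x,y mm 8.0 -41.4 cup-tcp [-0.0086  0.0417]
scene 195 [ 0.4991 -0.0161] rel nest x,y mm 8.1 -42.0 cup-tcp [-0.0086  0.0411]
0.75,7.4,0.7,2.2,-0,-0,-0,
0.75,7.4,0.7,2.2,-0,-0,-0,
0.75,7.4,0.7,2.2,-0,-0,-0,
0.75,7.4,0.7,2.2,-0,-0,-0,
```

View pics/t3.png

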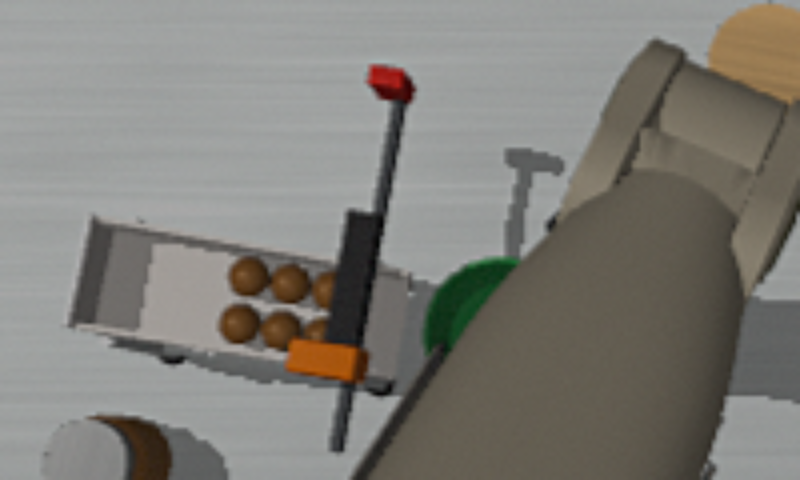

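The cup (left edge at about (428,330)) sits in line with the chute mouth at (410,330), with nothing disturbed. Next I close the last gap, then creep.

Call:
arm_command(
  moves=[0.75,7.4,0.7,2.2,0,0,0,0.75,7.4,0.7,2.2,0,0,0,0.75,7.4,0.7,2.2,0,0,0,0.75,7.4,0.7,2.2,0,0,0,0.75,0,0,0,0,0,0],
)

```text
clock: 6.42
tcp_pos: [0.505, -0.027, 0.0145]
orientation: [-0.112, 0.623, 0.769, 0.094]
wrist_force: [-0.5, -0.1, 0.0]
finger_gap: 0.0747
grip_force: 0.0
```

Call:
arm_command(
  moves=[0.75,2.8,1,0.8,0,0,0,0.75,2.8,1,0.8,0,0,0,0.75,0,0,0,0,0,0],
)

```text
clock: 6.8
tcp_pos: [0.5061, -0.0217, 0.0146]
orientation: [-0.111, 0.623, 0.768, 0.094]
wrist_force: [0.7, -0.0, -0.3]
finger_gap: 0.0748
grip_force: 0.1
```

```bash
python3 cup.py
```

```text
tcp [ 0.5061 -0.0217  0.0146] F [ 0.66 -0.03 -0.29] 6.8
top 12
scene 142 [0.4982 0.017 ] rel nest x,y mm 2.3 -9.3 cup-tcp [-0.008   0.0387]
```

Call:
arm_command(
  moves=[0.75,1.9,0.2,0.55,0,0,0,0.75,1.9,0.2,0.55,0,0,0,0.75,1.9,0.2,0.55,0,0,0,0.75,0,0,0,0,0,0],
)

```text
clock: 7.4
tcp_pos: [0.5053, -0.0156, 0.0146]
orientation: [-0.112, 0.623, 0.768, 0.094]
wrist_force: [0.3, -0.1, -0.0]
finger_gap: 0.0745
grip_force: 0.2
```

Call:
arm_command(
  moves=[0.75,1.9,0.5,0.55,0,0,0,0.75,0,0,0,0,0,0],
)

```text
clock: 7.65
tcp_pos: [0.5055, -0.0137, 0.0147]
orientation: [-0.112, 0.623, 0.768, 0.094]
wrist_force: [0.4, 0.6, -0.4]
finger_gap: 0.0746
grip_force: 0.2
```

```bash
python3 cup.py
```

```text
tcp [ 0.5055 -0.0137  0.0147] F [ 0.4   0.59 -0.38] 7.65
top 7
scene 134 [0.4978 0.0251] rel nest x,y mm 0.7 -1.4 cup-tcp [-0.0077  0.0387]
```

Call:
arm_command(
  moves=[0.75,1.4,0.5,0.4,0,0,0,0.75,0,0,0,0,0,0],
)

```text
clock: 8.0
tcp_pos: [0.5056, -0.0123, 0.0146]
orientation: [-0.111, 0.623, 0.768, 0.094]
wrist_force: [-1.0, -1.0, -0.7]
finger_gap: 0.0752
grip_force: 0.7
```

Call:
arm_command(
  moves=[0.75,1.4,0.5,0.4,0,0,0,0.75,0,0,0,0,0,0],
)

```text
clock: 8.25
tcp_pos: [0.5056, -0.0115, 0.0146]
orientation: [-0.111, 0.623, 0.768, 0.093]
wrist_force: [-1.4, -5.1, -0.7]
finger_gap: 0.075
grip_force: 2.9
```

```bash
python3 cup.py
```

```text
tcp [ 0.5056 -0.0115  0.0146] F [-1.37 -5.13 -0.7 ] 8.25
top 4
scene 130 [0.4976 0.0266] rel nest x,y mm 0.3 -0.0 cup-tcp [-0.008   0.0381]
```

Firm contact: about 5 N straight back along the chute axis, with the cup within 1 mm of the nest. Backing off horizontally, then rising.

Call:
arm_command(
  moves=[0.75,-4,-0.4,-1.2,0,0,0,0.75,-19,0,-5.8,0,0,0,0.75,-28,0,-8.5,0,0,0,0.75,8,0,-50,0,0,0,0.75,14,0,-50,0,0,0,0.75,14,0,-50,0,0,0,-1,14,0,-50,0,0,0,-1,14,0,-50,0,0,0],
  newtons=60,
)

```text
clock: 9.35
tcp_pos: [0.5175, -0.0749, 0.2747]
orientation: [-0.111, 0.623, 0.768, 0.094]
wrist_force: [0.8, -0.0, -0.7]
finger_gap: 0.0395
grip_force: 0.0
```

```bash
python3 cup.py
python3 - <<'E'
from plan import *
st=get_state();print(st['tcp_pos'],st['joint_pos'].round(2))
im,d,P=cloud('scene');cv2.imwrite('pics/s4.png',cv2.resize(im[150:310,280:480],None,fx=4,fy=3.7))
y=EY; z=np.array([0,0,-1.]); Y=np.array([EY[0],EY[1],0]); Rt=np.c_[np.cross(Y,z),Y,z]
g=np.array([.4622,.0827])
a=g-EX*(.011+.03)
print('to',a);s=plan([*(a-EX*.01),.29],Rt,-1)
print('down');s=plan([*a,.173],Rt,-1,start=s)
E
```

```text
tcp [ 0.5175 -0.0749  0.2747] F [ 0.77 -0.02 -0.75] 9.35
top 9
scene 134 [0.4978 0.0265] rel nest x,y mm 0.5 -0.0 cup-tcp [-0.0198  0.1014]
[ 0.51977264 -0.07576072  0.27864953] [-0.44  0.32  0.13  1.55  0.24  0.91]
to [0.42165035 0.08876019]
-1,25.8,-10.1,5.4,0.0264,-0.035,-0.1722,
-1,27.4,-5.4,4.7,0.0264,-0.035,-0.1722,
-1,28,-0.5,3.8,0.0264,-0.035,-0.1722,
-1,27.8,4.4,2.8,0.0264,-0.035,-0.1722,
-1,26.7,9.2,1.6,0.0264,-0.035,-0.1722,
-1,24.8,13.6,0.4,0.0264,-0.035,-0.1722,
-1,22.1,17.7,-0.8,0.0264,-0.035,-0.1722,
down
-1,-5,-0,58.5,0,0,0,
-1,-5,-0,58.5,0,0,0,
```

View pics/s4.png

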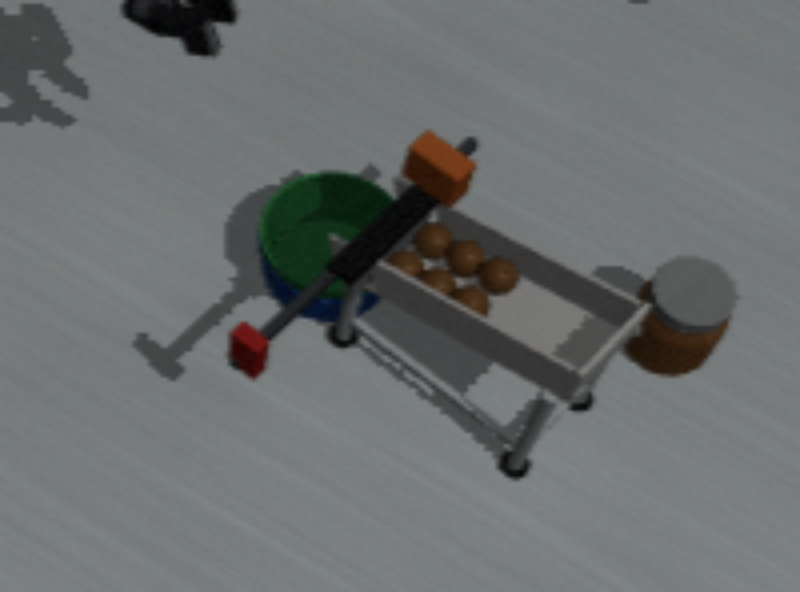

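The cup (330,235) is upright under the mouth and against the visible front leg at (347,300). The selector is closed, with the orange grip at (440,165). Moving to the selector now.

Call:
arm_command(
  moves=[-1,25.8,-10.1,5.4,0.0264,-0.035,-0.1722,-1,27.4,-5.4,4.7,0.0264,-0.035,-0.1722,-1,28,-0.5,3.8,0.0264,-0.035,-0.1722,-1,27.8,4.4,2.8,0.0264,-0.035,-0.1722,-1,26.7,9.2,1.6,0.0264,-0.035,-0.1722,-1,24.8,13.6,0.4,0.0264,-0.035,-0.1722,-1,22.1,17.7,-0.8,0.0264,-0.035,-0.1722,-1,0,0,0,0,0,0],
)

```text
clock: 10.5
tcp_pos: [0.4086, 0.0929, 0.2876]
orientation: [-0.004, 0.072, 0.997, 0.001]
wrist_force: [0.4, 0.5, -0.2]
finger_gap: 0.0001
grip_force: 0.0
```

Run:
```python
from plan import *
st=get_state();print(st['tcp_pos'],st['joint_pos'].round(2),st['finger_gap'])
Y=np.array([EY[0],EY[1],0]); z=np.array([0,0,-1.]); Rt=np.c_[np.cross(Y,z),Y,z]; print(Rt.round(2))
a=np.array([.4622,.0827])-EX*.041
s=plan([*(a-EX*.01),.24],Rt,-1)
s=plan([*a,.172],Rt,-1,n=3,start=s)
```

```text
[0.4085899  0.09294392 0.28758335] [ 0.03  0.   -0.19  1.39  0.    0.17] 5.9411263356820093e-05
[[-0.99  0.15  0.  ]
 [ 0.15  0.99  0.  ]
 [ 0.    0.   -1.  ]]
-1,-3.9,-2.3,47.6,0.002,-0.0077,0.0039,
-1,-3.3,-0,22.7,0,0,0,
-1,-3.3,-0,22.7,0,0,0,
-1,-3.3,-0,22.7,0,0,0,
```

Call:
arm_command(
  moves=[-1,-3.9,-2.3,47.6,0.002,-0.0077,0.0039,-1,-3.3,0,22.7,0,0,0,-1,-3.3,0,22.7,0,0,0,-1,-3.3,0,22.7,0,0,0,-1,0,0,0,0,0,0],
)

```text
clock: 11.12
tcp_pos: [0.4219, 0.0866, 0.1701]
orientation: [-0.002, 0.077, 0.997, -0.0]
wrist_force: [-0.1, -0.7, 0.4]
finger_gap: 0.0001
grip_force: 0.0
```

Call:
arm_command(
  moves=[-1,-10,0,0,0,0,0,-1,-10,0,0,0,0,0,-1,-6,0,0,0,0,0,-1,-5,0,0,0,0,0,-1,-4,0,0,0,0,0],
)

```text
clock: 11.75
tcp_pos: [0.457, 0.0824, 0.1724]
orientation: [-0.0, 0.076, 0.997, -0.0]
wrist_force: [-3.9, 1.2, 1.9]
finger_gap: 0.0
grip_force: 2.2
```

Call:
arm_command(
  moves=[-1,-7,0,0,0,0,0,-1,-7,0,0,0,0,0,-1,-7,0,0,0,0,0,-1,-7,0,0,0,0,0,-1,-7,0,0,0,0,0,-1,-7,0,0,0,0,0,-1,-6,0,0,0,0,0,-1,-4,0,0,0,0,0],
)

```text
clock: 12.75
tcp_pos: [0.5095, 0.0744, 0.1724]
orientation: [0.0, 0.076, 0.997, 0.0]
wrist_force: [-4.3, 2.2, 2.8]
finger_gap: 0.0001
grip_force: 2.1
```

Call:
arm_command(
  moves=[-1,-2,0,0,0,0,0,-1,-2,0,0,0,0,0,-1,-2,0,0,0,0,0,-1,-2,0,0,0,0,0],
)

```text
clock: 13.25
tcp_pos: [0.5169, 0.0733, 0.1725]
orientation: [0.0, 0.076, 0.997, -0.0]
wrist_force: [-4.3, 2.1, 1.2]
finger_gap: 0.0003
grip_force: 2.1
```

Run:
```python
from plan import *
st=get_state();print(st['tcp_pos'].round(4),st['wrist_force'].round(1))
im,d,P=cloud('scene');cv2.imwrite('pics/s5.png',cv2.resize(im[150:310,280:480],None,fx=4,fy=3.7))
```

```text
[0.5169 0.0733 0.1725] [-4.3  2.1  1.2]
```

View pics/s5.png

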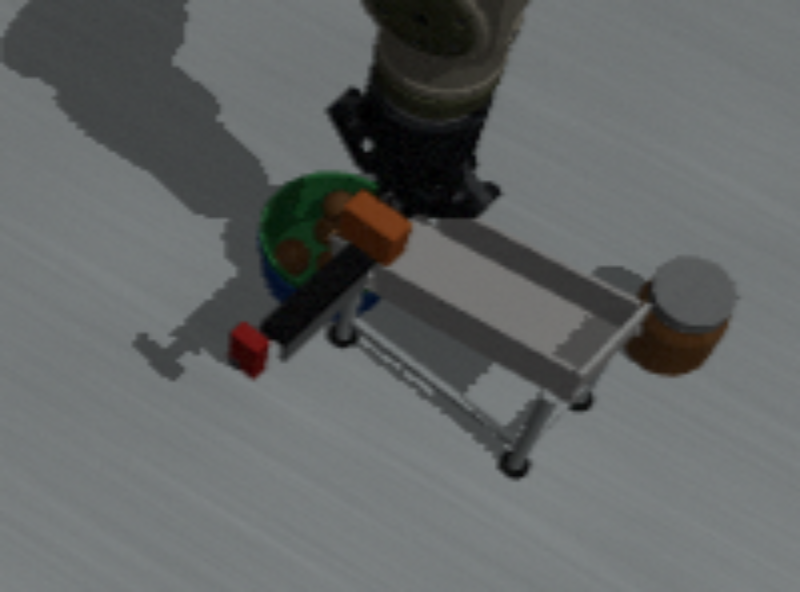

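The nuts have rolled into the cup, seen at (290,255) and (335,215). The nose is still about 12 mm short of the red stop at (248,350). Creeping forward.

Call:
arm_command(
  moves=[-1,-1.5,0,0,0,0,0,-1,-1.5,0,0,0,0,0,-1,-1.5,0,0,0,0,0,-1,-1.5,0,0,0,0,0],
)

```text
clock: 13.8
tcp_pos: [0.5229, 0.0724, 0.1724]
orientation: [0.0, 0.076, 0.997, -0.0]
wrist_force: [-3.5, 3.1, -0.3]
finger_gap: 0.0006
grip_force: 2.0
```

Call:
arm_command(
  moves=[-1,-1,0,0,0,0,0,-1,-1,0,0,0,0,0],
)

```text
clock: 14.05
tcp_pos: [0.5249, 0.072, 0.1725]
orientation: [0.0, 0.076, 0.997, -0.0]
wrist_force: [-3.8, 4.1, 0.4]
finger_gap: -0.0002
grip_force: 2.0
```

Call:
arm_command(
  moves=[-1,-1,0,0,0,0,0,-1,-1,0,0,0,0,0],
)

```text
clock: 14.3
tcp_pos: [0.5269, 0.0717, 0.1724]
orientation: [0.0, 0.076, 0.997, -0.0]
wrist_force: [-2.9, 2.6, 0.9]
finger_gap: -0.0002
grip_force: 2.0
```

Call:
arm_command(
  moves=[-1,-1,0,0,0,0,0,-1,-0.5,0,0,0,0,0],
)

```text
clock: 14.55
tcp_pos: [0.5284, 0.0714, 0.1724]
orientation: [0.0, 0.076, 0.997, -0.0]
wrist_force: [-3.6, 4.2, -0.0]
finger_gap: -0.0001
grip_force: 2.0
```

Call:
arm_command(
  moves=[-1,-0.7,0,0,0,0,0,-1,-0.7,0,0,0,0,0],
)

```text
clock: 14.8
tcp_pos: [0.5297, 0.0713, 0.1725]
orientation: [0.0, 0.076, 0.997, -0.0]
wrist_force: [-4.6, 4.1, -0.5]
finger_gap: -0.0001
grip_force: 2.0
```

Call:
arm_command(
  moves=[-1,-0.7,0,0,0,0,0,-1,-0.7,0,0,0,0,0],
)

```text
clock: 15.05
tcp_pos: [0.5302, 0.0712, 0.1725]
orientation: [-0.0, 0.076, 0.997, -0.0]
wrist_force: [-7.5, 3.5, 2.4]
finger_gap: 0.0001
grip_force: 3.9
```

Call:
arm_command(
  moves=[-1,-0.6,0,0,0,0,0,-1,-0.6,0,0,0,0,0],
)

```text
clock: 15.3
tcp_pos: [0.5302, 0.0712, 0.1725]
orientation: [-0.001, 0.076, 0.997, -0.0]
wrist_force: [-10.1, 4.6, 3.8]
finger_gap: -0.0002
grip_force: 5.6
```

Call:
arm_command(
  moves=[-1,-0.6,0,0,0,0,0,-1,-0.6,0,0,0,0,0],
)

```text
clock: 15.55
tcp_pos: [0.5303, 0.0712, 0.1725]
orientation: [-0.002, 0.076, 0.997, 0.0]
wrist_force: [-13.5, 4.9, 7.9]
finger_gap: -0.0003
grip_force: 7.3
```

Call:
arm_command(
  moves=[-1,-0.4,0,0,0,0,0,-1,0,0,0,0,0,0],
)

```text
clock: 15.8
tcp_pos: [0.5302, 0.0712, 0.1725]
orientation: [-0.003, 0.076, 0.997, 0.0]
wrist_force: [-14.1, 4.4, 7.4]
finger_gap: -0.0002
grip_force: 7.3
```

Call:
arm_command(
  moves=[-1,-0.4,0,0,0,0,0,-1,-0.4,0,0,0,0,0,-1,0,0,0,0,0,0],
)

```text
clock: 16.18
tcp_pos: [0.5302, 0.0711, 0.1725]
orientation: [-0.003, 0.075, 0.997, 0.0]
wrist_force: [-16.6, 6.0, 8.5]
finger_gap: 0.0003
grip_force: 8.5
```

The push along the beam is about 17 N at the wrist; less the 4 N drag, that leaves about 13 N on the stop. Releasing.

Call:
arm_command(
  moves=[-1,3,0,0,0,0,0,-1,12,0,0,0,0,0,-1,30,0,0,0,0,0,-1,20,0,-40,0,0,0,-1,10,0,-55,0,0,0,-1,20,40,-20,0,0,0,-1,0,55,0,0,0,0,-1,0,55,0,0,0,0],
)

```text
clock: 17.18
tcp_pos: [0.4649, 0.2342, 0.2892]
orientation: [0.003, 0.077, 0.997, 0.0]
wrist_force: [1.4, -0.9, -0.1]
finger_gap: 0.0003
grip_force: 0.0
```

```bash
python3 cup.py
python3 - <<'E'
from plan import *
st=get_state();print(st['tcp_pos'].round(4),st['wrist_force'].round(1))
a,_=read_camera('scene');b,_=read_camera('top')
cv2.imwrite('pics/f.png',np.hstack([cv2.resize(a[170:290,290:420],(400,370)),cv2.resize(b[150:270,160:290],(400,370))]))
E
```

```text
tcp [0.4649 0.2342 0.2892] F [ 1.39 -0.88 -0.1 ] 17.175
top 119 [0.4985 0.0278] rel nest x,y mm 1.0 1.4 cup-tcp [ 0.0336 -0.2064]
scene 131 [0.4977 0.0267] rel nest x,y mm 0.3 0.1 cup-tcp [ 0.0328 -0.2076]
[0.4647 0.2371 0.2878] [-0.2 -0.2 -0.5]
```

View pics/f.png

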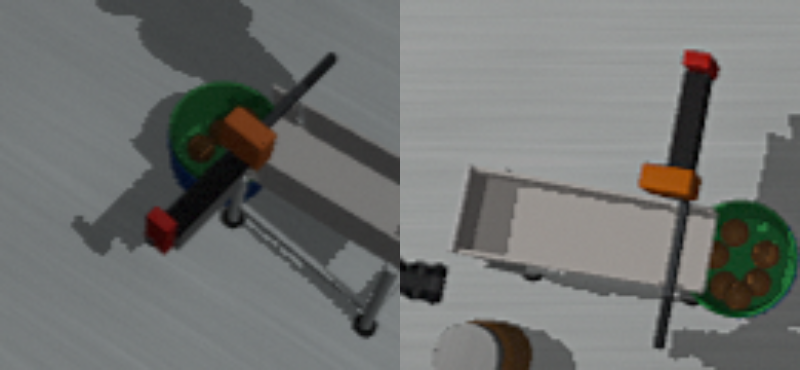

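The chute is empty and all six nuts are in the cup, around (740,265) in the right half. The bar's nose bears on the red stop at (700,65), and the cup is still at the nest.

```bash
python3 -c "
from workcell import *
print(hand_in())"
```

```text
the job is handed in; nothing more can be done
None
```

The job is handed in (no verdict came back): the cup rests at the nest against the front legs with all six nuts in it, the gate is open with the selector pressed on the red stop at about 13 N, and the jar, coaster, tray and spreader were not touched.

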